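# Switch the ball sorter to its other chute

## Task

The seesaw gate of the sorting rig is tipped towards the wrong tray. With the fingertips, press down the paddle at its raised end so that the gate rocks right over its pivot to the other side; then push the sliding shutter's tab to the left (seen from the robot) until it is fully open, so that the three waiting wooden balls run down the other chute into its tray. Do not touch the balls or lift anything, and leave the other things on the bench where they are.

Things in the scene. Friction and masses are not known exactly. Their poses are not given: they have to be found in the camera images.
- rig: the plywood-based sorting rig, fixed; place and yaw vary. Origin: on the bench top below the middle of the seesaw. Rig x points from the robot's side to the feed channel, rig y to the left along the line right tray - seesaw - left tray, z up. The seesaw's pivot axis runs along rig x, 112 mm above the bench
- gate (a joint): seesaw tilt, rad, -0.34 to 0.34 (end stops). Aluminium trough 200 mm long (rig y), 86 wide, pivoted at its middle. Positive: left end up, balls go right; negative: right end up, balls go left. A steel weight (36 mm wide, top 68 mm above the pivot, robot's side, middle) makes it over-centre: past level it falls to the other stop by itself. A paddle takes up to about 1.5 N to rock it
- left_paddle (a point): middle of the upper face of the left press paddle, a flat wooden plate 67 mm (rig x) by 36 mm (rig y), 5 thick, sticking out of the seesaw towards the robot; 85 mm left of the pivot, 78 mm to the robot's side of the rig origin. About 143 mm above the bench when up, 115 level, 86 down
- right_paddle (a point): the same for the right press paddle, 85 mm right of the pivot (rig -y)
- shutter (a joint): the sliding shutter across the feed channel, m: 0 = shut (holds the balls back), 0.055 = fully open; it slides towards rig +y (left), needs about 1.5 N, and stays where it is left. The balls pass once it is open more than about 0.05
- shutter_tab (a point): middle of the top of the shutter's upright wooden tab: 28 mm along rig x, 10 mm thick along rig y, top 244 mm above the bench; its upper 40 mm stand free above the channel's walls. It moves with the shutter
- feed_mouth (a point): middle of the feed channel's open lower end (floor, 146 mm above the bench), 32 mm in rig x from the rig origin, over the seesaw's middle. From here the aluminium channel, 52 mm wide, walls 25 mm high, rises at 17 degrees along rig x for 180 mm; the shutter crosses it 45 mm up
- left_tray (a point): middle of the inner floor of the left plywood catch tray (100 mm along rig x, 121 mm along rig y) at the foot of the left chute; floor 18 mm above the bench, outer wall 90 mm, inner wall 34 mm, side walls 62 mm above the bench
- right_tray (a point): the same for the right catch tray
- ball0_center (a point): centre of a turned wooden ball, 36 mm diameter, 20 g, waiting in the feed channel (lowest, against the shutter)
- ball1_center (a point): centre of a turned wooden ball, 36 mm diameter, 20 g, waiting in the feed channel (middle)
- ball2_center (a point): centre of a turned wooden ball, 36 mm diameter, 20 g, waiting in the feed channel (highest)
- bit_tin: bystander: open steel tin 70 x 50 x 40 mm with four drill bits, beyond the right chute; origin under its middle
- drill_block: bystander: drilled wooden block 70 x 55 x 45 mm on the robot's side of the seesaw; origin under its middle
- oil_can: bystander: grey can, 48 mm diameter, 90 mm tall, beyond the right chute; origin under its middle
- screwdriver: bystander: screwdriver lying beyond the left chute; origin under its middle
- mug: bystander: white mug, 76 mm diameter, 90 mm tall, at the left of the bench; origin under its middle
- glue: bystander: white bottle, 56 mm diameter, 160 mm tall, far right; origin under its middle
- ball0: the same ball as ball0_center; origin on its surface, turning as it rolls
- ball1: the same ball as ball1_center; origin on its surface, turning as it rolls
- ball2: the same ball as ball2_center; origin on its surface, turning as it rolls

How it is judged:
On the way, in this order (a step that is already met when the one before it is completed fails the run):
1. the seesaw gate has been rocked over to its other end stop while the shutter was still shut (distance of left_paddle from where it was at the start of the episode above 0.032 m and value of joint shutter below 0.02 m and (value of joint gate above 0.29 rad or value of joint gate below -0.29 rad)), for 0.2 s.
2. the shutter has been pushed open (value of joint shutter above 0.045 m), for 0.2 s.
At the end, for the whole second after the job is handed in: the gate rests at the end stop opposite to its start (within 0.05 rad), the shutter is open (more than 45 mm), and all three balls lie in the tray on the side to which the gate is now tipped (distance of left_paddle from where it was at the start of the episode above 0.032 m and value of joint shutter above 0.045 m and ((value of joint gate above 0.29 rad and x of ball0_center in the frame of right_tray between -0.055 and 0.055 m and y of ball0_center in the frame of right_tray between -0.066 and 0.066 m and z of ball0_center in the frame of right_tray between 0 and 0.06 m and x of ball1_center in the frame of right_tray between -0.055 and 0.055 m and y of ball1_center in the frame of right_tray between -0.066 and 0.066 m and z of ball1_center in the frame of right_tray between 0 and 0.06 m and x of ball2_center in the frame of right_tray between -0.055 and 0.055 m and y of ball2_center in the frame of right_tray between -0.066 and 0.066 m and z of ball2_center in the frame of right_tray between 0 and 0.06 m) or (value of joint gate below -0.29 rad and x of ball0_center in the frame of left_tray between -0.055 and 0.055 m and y of ball0_center in the frame of left_tray between -0.066 and 0.066 m and z of ball0_center in the frame of left_tray between 0 and 0.06 m and x of ball1_center in the frame of left_tray between -0.055 and 0.055 m and y of ball1_center in the frame of left_tray between -0.066 and 0.066 m and z of ball1_center in the frame of left_tray between 0 and 0.06 m and x of ball2_center in the frame of left_tray between -0.055 and 0.055 m and y of ball2_center in the frame of left_tray between -0.066 and 0.066 m and z of ball2_center in the frame of left_tray between 0 and 0.06 m))); the robot touches nothing.
It fails at once if the robot touched a ball (contact force between any of the fingers, the arm and ball0 above 0.2 N or contact force between any of the fingers, the arm and ball1 above 0.2 N or contact force between any of the fingers, the arm and ball2 above 0.2 N).
It fails at once if a ball was lifted out of the channel (height (world z) of any of ball0_center, ball1_center, ball2_center above 0.26 m).
It fails at once if a bystander was moved more than 20 mm (distance of any of bit_tin, drill_block, oil_can, screwdriver, mug, glue from where it was at the start of the episode above 0.02 m).
It also fails if it takes over 48 s, if anything falls off the work surface, if the arm or the gripper's body presses on something with over 40 N, if the wrist force passes 120 N, or if a joint passes its speed limit or range.

## Robot

A 6-joint arm with a two-finger parallel gripper is mounted at the origin on the work surface. World frame = base frame: x ahead of the robot, y to its left, z up, the work surface at z = 0. Lengths are in m, angles in rad, forces in N, time in s.
With the tool pointing down it reaches from about 0.275 to 0.75 m from the base axis. Payload 10.2 kg.
Tool frame: the origin (TCP) lies midway between the tips of the shut fingers; the grasp point (between the pads) lies 19 mm behind it (env.hold_point_z is the distance from the TCP to the grasp point, in m); x points along the fingers, z is the direction in which the jaws open and shut, and the axes are right-handed (so a half turn about x gives the same grasp; the last joint's range is limited). The gripper opens to 85 mm and grips with 20 to 120 N. Pads are 22 mm wide; open, the fingers measure 114 mm over their backs; the gripper's body (76 mm by 85 mm) begins 54 mm behind the grasp point. The pads swing forward as they close: fully open they stand 13 mm farther back than shut.
Start: joints at [1.046, 0.313, 1.498, -0, 1.331, -0.223], TCP at [0.156, 0.501, 0.231] pointing down, gripper open.
Joint ranges: [-2.94, 2.94], [-0.97, 2.17], [0.19, 2.56], [-1.23, 4.37], [0.02, 3.11], [-2.88, 2.88]. Speed limits (rad/s): [2.39, 2.39, 3.01, 3.14, 3.14, 3.14].

## Interface

Orientations are given as a unit quaternion [x, y, z, w].
In Python, from bench import env, kinematics, monitor, eyes, job gives the robot as it stands. The module is installed in compiled form; this text tells all that it offers. Calls block until the motion is done:
- env.reach(position, orientation): joint-space move of the TCP to a pose.
- env.movel(position, velocity=0.15, frame=None, guard=None): straight line of the TCP; frame=None keeps the orientation; velocity is the mean speed in m/s. With guard (N) it stops when the force on the tool has changed by that much, and returns True; else False.
- env.set_joints(angles): joint-space move.
- env.release() and env.close_gripper(effort=None): open the fingers fully, or close them until they stop; effort is the grip in N (None keeps the last).
- env.hold(seconds).
- kinematics.ik(position, orientation): joint angles nearest the present ones, or None.
- monitor.sense(): the state.
- eyes.grab_frame(name): name is "scene" or "top" or "wrist"; returns a dict with "frame" (480x640x3 uint8, red, green, blue), "mtx" (3x3 intrinsics, pixels), "k1" (the pictures are not rectified: a ray, as slopes to the right and down, at radius r is drawn at 1 + k1 r^2 times it, then the intrinsics apply), "view" (4x4, takes a point from world to camera coordinates). Camera axes: x right, y down, z forward; pixel columns grow to the right and rows downward; lengths in m; the calibration is good to about 2 mm. A picture is of the moment at which its call begins. There is no depth.
A pose or a line that the arm cannot do raises env.MotionError and nothing moves.
- job.hand_in(): hands the job in, once; it reports no verdict.
The state is a dict: "clock": time; "joints": joint angles; "qvel": joint speeds; "joint_efforts": joint torques, N m; "position": TCP position; "ee_rot": TCP orientation; "contact_force": force on the tool from outside, world axes, zero at the start; "ft_torque": the same for the moment, N m; "finger_gap": opening from 0.0 (shut) to 1.0 (fully open).
Only numpy, scipy, OpenCV 4.12 (cv2) and the standard library are available. Lean on these libraries where they do the work, as an engineer would, in place of code of your own. Each camera call takes 0.05 s, during which the arm holds its last target. There are 200 camera calls.

## Working session

There is one attempt and no reset: what is moved stays moved. The work goes in short steps, each a Python script; the robot and the scene stay as the last script left them, time stands still between calls to the robot, and variables do not carry over. Pictures are saved under pics/ and viewed, about 8 in all and at most 12, crops included, and the job is handed in when it is done.

```bash
mkdir -p pics; python3 - <<'E'
from bench import env,kinematics,monitor,eyes,job
import cv2,pickle
d={}
for n in("scene","top"):
    f=eyes.grab_frame(n);d[n]=f;cv2.imwrite(f"pics/{n}0.png",f["frame"][:,:,::-1]);print(n,f["mtx"].tolist(),f["k1"],f["view"].round(4).tolist())
pickle.dump(d,open("f0.pkl","wb"))
s=monitor.sense();print(s["clock"],s["ee_rot"],s["position"],s["contact_force"],env.hold_point_z)
E
```

```text
scene [[550.7427926063874, 0.0, 312.27725632260825], [0.0, 550.7427926063874, 246.49144433475027], [0.0, 0.0, 1.0]] -0.11669648118779978 [[-0.0083, 0.9999, 0.0067, -0.0114], [0.726, 0.0106, -0.6876, -0.3099], [-0.6876, -0.0008, -0.7261, 1.8326], [0.0, 0.0, 0.0, 1.0]]
top [[551.4286631972092, 0.0, 318.02875700543524], [0.0, 551.4286631972092, 240.9827386748604], [0.0, 0.0, 1.0]] 0.018192864379614048 [[-0.0242, -0.9994, -0.0256, 0.0371], [-0.9985, 0.0254, -0.0485, 0.5877], [0.0491, 0.0244, -0.9985, 1.4757], [0.0, 0.0, 0.0, 1.0]]
0.1 [-0.41932137  0.56986671  0.41899712  0.56908956] [0.15593891 0.5010637  0.23077472] [-0.54239117  0.09822988  0.45339776] 0.0187
```

View pics/scene0.png

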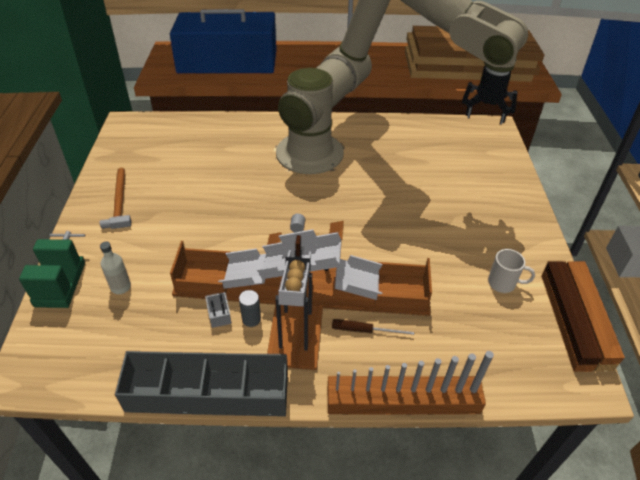

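View pics/top0.png

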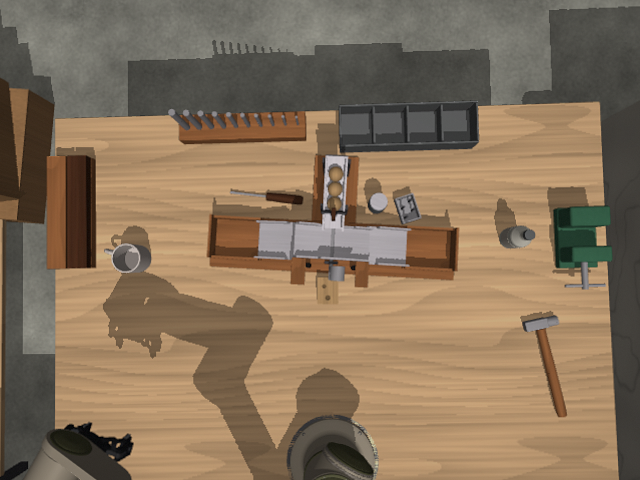

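```bash
python3 - <<'E'
import cv2
a=cv2.imread("pics/top0.png")[140:310,200:470]
b=cv2.imread("pics/scene0.png")[205:375,165:435]
cv2.imwrite("pics/topc.png",cv2.resize(a[:, 60:210],None,fx=4.5,fy=4.5,interpolation=cv2.INTER_CUBIC)[:600*2][90:700])
cv2.imwrite("pics/topc.png",cv2.resize(a[0:150, 40:230],None,fx=4,fy=4,interpolation=cv2.INTER_CUBIC))
cv2.imwrite("pics/scc.png",cv2.resize(b[0:150,40:230],None,fx=4,fy=4,interpolation=cv2.INTER_CUBIC))
E
```

```text
(no output)
```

View pics/topc.png

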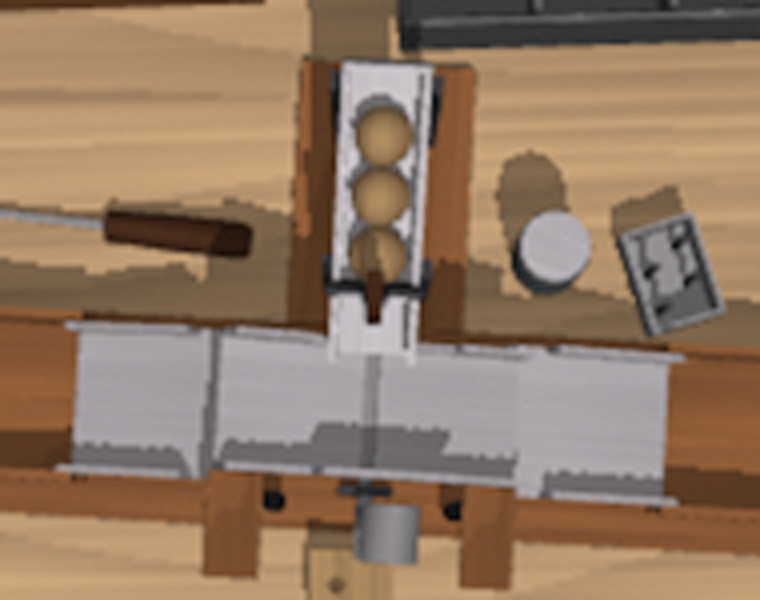

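View pics/scc.png

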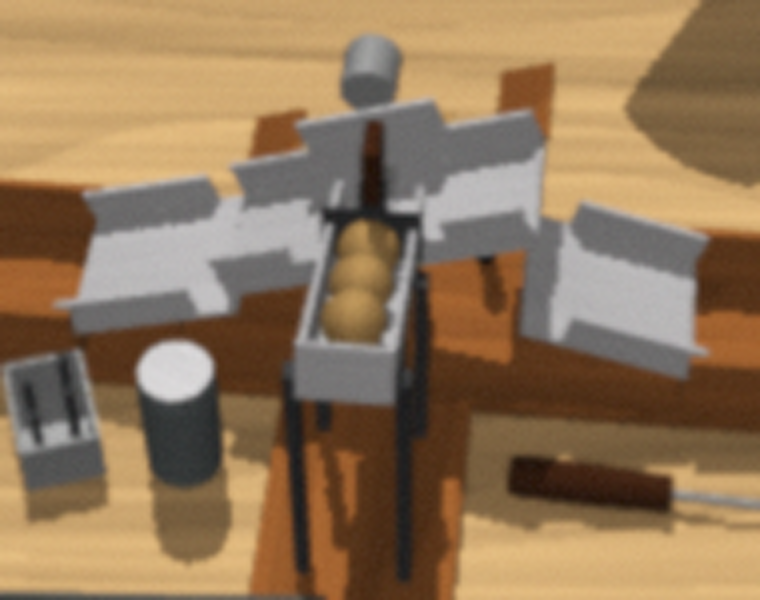

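Both views agree: the left end is up. The gap beside the left chute and the higher left paddle at scene crop (525,70) show this, so I press the left paddle. Next I fit the rig pose from the points I read.

```bash
cat >h.py <<'E'
import numpy as np,pickle,cv2
from scipy.optimize import least_squares
def proj(f,P):
    P=np.atleast_2d(P); v=f["view"]
    return cv2.projectPoints(P,cv2.Rodrigues(v[:3,:3])[0],v[:3,3],f["mtx"],np.array([f["k1"],0,0,0,0.]))[0][:,0]
def rig(p,P):
    P=np.atleast_2d(P)/1000.;c,s=np.cos(p[2]),np.sin(p[2])
    return P@np.array([[c,s,0],[-s,c,0],[0,0,1]])+[p[0],p[1],0]
E
python3 - <<'E'
from h import *
d=pickle.load(open("f0.pkl","rb"))
T=[((-111.5,79,143),(231,576)),((-111.5,-81,86.5),(486,588)),((32,0,146),(373,354)),((75,0,244),(374,296)),((204,0,199),(387,63))]
S=[((-111.5,79,143),(526,69)),((-111.5,-81,86.5),(280,115)),((61,0,244),(373,122)),((197,0,222),(351,347))]
def res(p):
    a=proj(d["top"],rig(p,[t[0] for t in T]))-(np.array([t[1] for t in T])/4+[240,140])
    b=proj(d["scene"],rig(p,[t[0] for t in S]))-(np.array([t[1] for t in S])/4+[205,205])
    return np.r_[a,b].ravel()
r=least_squares(res,[.45,0,0],loss="soft_l1");print(r.x,res(r.x).reshape(-1,2).round(1).tolist())
np.save("rig.npy",r.x)
print(rig(r.x,[(-78,79,143),(75,0,244),(-78,0,60)]).round(4))
E
```

```text
[ 0.5784345  -0.01356921 -0.07717682] [[-0.7, 1.7], [-0.7, 1.3], [-1.2, 0.6], [-0.5, -6.6], [-0.9, -0.1], [-0.9, -0.8], [-0.7, -0.7], [-1.1, 4.8], [-2.2, 2.9]]
[[ 0.5068  0.0712  0.143 ]
 [ 0.6532 -0.0194  0.244 ]
 [ 0.5007 -0.0076  0.06  ]]
```

```bash
cat >>h.py <<'E'
from scipy.spatial.transform import Rotation as R
def quat(yaw,s):  # tool x down, tool z along s * rig x
    z=s*np.array([np.cos(yaw),np.sin(yaw),0]);x=np.array([0,0,-1.]);return R.from_matrix(np.c_[x,np.cross(z,x),z]).as_quat()
E
python3 - <<'E'
from h import *
from bench import env,kinematics,monitor,eyes
d=pickle.load(open("f0.pkl","rb"))
T=[((-111.5,79,143),(231,576)),((-111.5,-81,86.5),(486,588)),((32,0,146),(373,354)),((75,0,244),(374,296)),((204,0,199),(387,63))]
S=[((-111.5,79,143),(526,69)),((-111.5,-81,86.5),(280,115)),((61,0,244),(373,122))]
def res(p):
    A=np.array([t[0] for t in T],float);B=np.array([t[0] for t in S],float);A[3,0]+=p[3];B[2,0]+=p[3]
    a=proj(d["top"],rig(p,A))-(np.array([t[1] for t in T])/4+[240,140])
    b=proj(d["scene"],rig(p,B))-(np.array([t[1] for t in S])/4+[205,205])
    return np.r_[a,b].ravel()
p=least_squares(res,[.57,0,0,0],x_scale=[.1,.1,.1,10]).x;print(p,res(p).reshape(-1,2).round(1).tolist())
np.save("rig.npy",p)
env.close_gripper()
pos=rig(p,(-88,90,190))[0]
q0=monitor.sense()["joints"]
c=[(np.abs(np.array(j)-q0).max(),s) for s in(1,-1) if (j:=kinematics.ik(pos,quat(p[2],s))) is not None];print(c)
s=min(c)[1];np.save("s.npy",s)
env.reach(pos,quat(p[2],s))
m=monitor.sense();print(m["clock"],m["position"],pos,m["contact_force"])
f=eyes.grab_frame("scene");f2=eyes.grab_frame("wrist")
a=cv2.resize(f["frame"][190:340,195:395],None,fx=2,fy=2,interpolation=cv2.INTER_CUBIC);b=cv2.resize(f2["frame"],(400,300))
cv2.imwrite("pics/pre.png",np.hstack([a,b])[:,:,::-1])
E
```

```text
[ 5.80661979e-01 -1.44270036e-02 -8.49589964e-02 -1.73146960e+01] [[-0.8, 0.5], [-0.7, 0.7], [-0.8, -0.3], [-0.3, 0.0], [0.1, -1.0], [-0.9, 0.0], [-0.8, -0.3], [-0.8, -0.1]]
[(np.float64(1.1131216669586903), 1)]
2.825 [0.50049434 0.08345461 0.19011348] [0.5006165  0.08271578 0.19      ] [-0.01881835  0.26634594 -0.44011916]
```

View pics/pre.png

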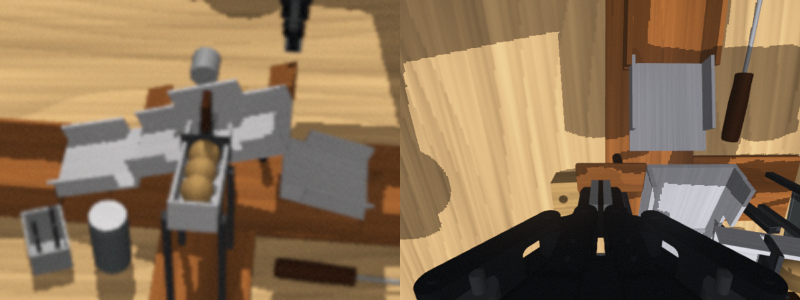

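The shut fingers stand over the left paddle: fingertips at (600,195), paddle edge at (605,165) in the wrist half. I'll press now.

```bash
python3 - <<'E'
from h import *
from bench import env,kinematics,monitor,eyes
p=np.load("rig.npy")
P=lambda *a: rig(p,a)[0]
for z in(160,140,125,112,103):
    g=env.movel(P(-88,90,z),velocity=.06,guard=12);m=monitor.sense();print(z,g,m["position"].round(4),m["contact_force"].round(2))
    if g:break
env.hold(.3)
env.movel(P(-88,90,200),velocity=.15)
env.movel(P(-88,90,300),velocity=.25)
m=monitor.sense();print(m["clock"],m["contact_force"])
f=eyes.grab_frame("scene");f2=eyes.grab_frame("top")
a=cv2.resize(f["frame"][190:340,195:395],None,fx=2,fy=2,interpolation=cv2.INTER_CUBIC);b=cv2.resize(f2["frame"][150:300,235:435],None,fx=2,fy=2,interpolation=cv2.INTER_CUBIC)
cv2.imwrite("pics/post.png",np.hstack([a,b])[:,:,::-1])
E
```

```text
160 False [0.5007 0.0827 0.16  ] [-0.08 -0.07 -0.96]
140 False [0.5004 0.0826 0.1398] [-0.74 -1.24  0.78]
125 False [0.5004 0.0827 0.1246] [ 0.35 -1.26  1.05]
112 False [0.5004 0.0827 0.1116] [-0.54 -0.07 -1.18]
103 False [0.5004 0.0827 0.1026] [ 0.43 -0.76  0.12]
6.775 [-0.73566924 -0.8886694   0.02579259]
```

View pics/post.png

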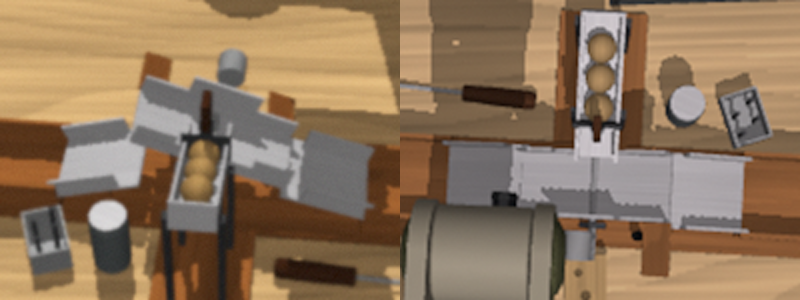

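The gate has rocked over: in the scene half the right end is up and the weight has moved to (232,65), on the left side. Next is the shutter.

```bash
python3 - <<'E'
from h import *
from bench import env,kinematics,monitor,eyes
p=np.load("rig.npy")
P=lambda *a: rig(p,a)[0]
q=quat(p[2],int(np.load("s.npy")));tx=58
env.reach(P(tx,-50,310),q)
env.movel(P(tx,-50,224),velocity=.1,guard=12)
m=monitor.sense();print(m["clock"],m["position"],P(tx,-50,224))
f=eyes.grab_frame("scene");f2=eyes.grab_frame("wrist")
a=cv2.resize(f["frame"][190:340,195:395],None,fx=2,fy=2,interpolation=cv2.INTER_CUBIC);b=cv2.resize(f2["frame"],(400,300))
cv2.imwrite("pics/tab.png",np.hstack([a,b])[:,:,::-1])
E
```

```text
8.7083 [ 0.63446976 -0.06916687  0.22483678] [ 0.63420994 -0.06916836  0.224     ]
```

View pics/tab.png

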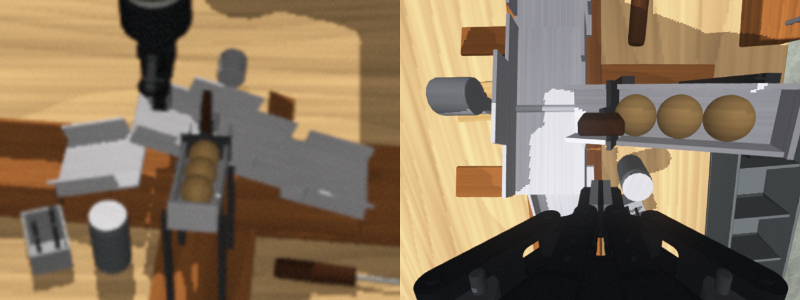

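In the wrist half the fingertips (600,190) line up with the tab (601,122), and they are clear of the balls. Now I push.

```bash
python3 - <<'E'
from h import *
from bench import env,kinematics,monitor,eyes
p=np.load("rig.npy")
P=lambda *a: rig(p,a)[0]
tx=58
for y in(-20,0,20,34,46):
    g=env.movel(P(tx,y,224),velocity=.07,guard=12);m=monitor.sense()
    ly=(R.from_euler('z',-p[2]).apply(m["position"]-[p[0],p[1],0])*1000).round(1);print(y,g,ly,m["contact_force"].round(2))
    if g:break
env.hold(.3)
env.movel(P(tx,ly[1]-25,224),velocity=.1)
env.movel(P(tx,ly[1]-25,320),velocity=.2)
env.movel(P(-150,-60,320),velocity=.25)
env.hold(1.5)
m=monitor.sense();print(m["clock"])
f=eyes.grab_frame("scene");f2=eyes.grab_frame("top")
a=cv2.resize(f["frame"][190:340,235:435],None,fx=2,fy=2,interpolation=cv2.INTER_CUBIC);b=cv2.resize(f2["frame"][150:300,200:400],None,fx=2,fy=2,interpolation=cv2.INTER_CUBIC)
cv2.imwrite("pics/open.png",np.hstack([a,b])[:,:,::-1])
E
```

```text
-20 False [ 58.  -19.7 224. ] [ 0.2  -0.98  0.37]
0 False [ 58.    0.5 224. ] [-0.19 -0.16 -0.53]
20 False [ 58.   20.6 224. ] [-0.49  0.38 -0.77]
34 False [ 58.   34.6 224. ] [-0.12 -0.3   0.02]
46 True [ 58.1  39.9 224. ] [-1.48 -8.85  2.76]
14.6917
```

View pics/open.png

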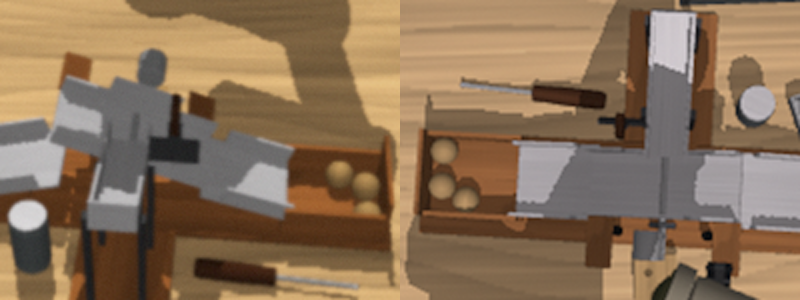

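All three balls lie in the left tray, at (443,150), (441,186) and (465,197) in the top half. The shutter is at its stop and the arm is clear.

```bash
python3 -c "
from bench import job,monitor
m=monitor.sense();print(m['clock'],m['position'],m['contact_force']);job.hand_in()"
```

```text
14.7917 [ 0.42610421 -0.06148619  0.32000745] [ 0.19617871  0.05410069 -0.88529587]
the job is handed in; nothing more can be done
```

I handed the job in at about 14.8 s of the 48 s allowed; no verdict was reported.

- **Gate:** The left end was up at the start. I pressed the left paddle down with the shut fingertips until the gate rocked over, and the last picture shows it tipped left.
- **Shutter:** I pushed the tab left until it met its end stop, about 55 mm of travel, when the force guard tripped at about 9 N.
- **Balls:** The last scene and top pictures show all three balls in the left tray.
- **Surroundings:** The bystanders in view are where they were. The mug and the glue were outside the last crops, but the arm did not go near them. The arm is parked clear at z = 0.32 m with only sensor noise on the force reading.

One disagreement came up: the tab's top was about 17 mm closer to the robot than I had computed from the stated dimensions. The shutter is probably square to the sloping channel. I used the measured position, and the wrist picture confirmed it before the push.

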